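Gauge the mandoline and set it to 10 mm

ROBOT

A 6-joint arm with a two-finger parallel gripper is mounted at the origin on a cart in front of the work surface, level with it; the furniture and walls round the work are solid. World frame = base frame: x ahead of the robot, y to its left, z up, the work surface at z = 0. Lengths are in m, angles in rad, forces in N, time in s.
With the tool pointing down it reaches from about 0.3 to 0.875 m from the base axis. Payload 6.4 kg.
Tool frame: the origin (TCP) lies midway between the tips of the shut fingers; the grasp point (between the pads) lies 19 mm behind it; z points along the fingers, y is the line along which they close (so a half turn about z gives the same grasp; the last joint's range is limited). The gripper opens to 85 mm and grips with 20 to 120 N. Pads are 22 mm wide; open, the fingers measure 114 mm over their backs; the gripper's body (76 mm by 85 mm) begins 54 mm behind the grasp point. The pads swing forward as they close: fully open they stand 13 mm farther back than shut.
Start: joints at [0.921, 0.181, 1.607, -0, 1.354, -0.206], TCP at [0.247, 0.519, 0.231] pointing down, gripper open.
Joint ranges: [-2.99, 2.99], [-0.89, 2.07], [0.3, 2.58], [-1.14, 4.28], [0, 2.63], [-3.12, 3.12]. Speed limits (rad/s): [2.57, 2.57, 3.01, 3.14, 3.14, 3.14].

INTERFACE

Orientations are given as a unit quaternion [w, x, y, z].
In Python, from bench import get_obs, camera, hand_in gives the robot as it stands.
- The arm moves only by the tool carry_out, never from a script. Its argument "plan" is a list that holds one entry, the list of rows, each a list of 7 numbers: the shift along the world's x, y, z in m, then the turn, a rotation vector about the world's x, y, z in rad, then the opening, from 0 (shut) to 1 (fully open). In form: [[[x, y, z, rx, ry, rz, hand], ...]]. A call has exactly 5 rows; each row is the pose to reach, as a shift and turn from the pose commanded when the call began; what a row does not reach only later rows make up. A row lasts 1/12 s, in which the tool goes at most 41.7 mm and 7.16 degrees, less where a joint would pass 70% of its speed; a pose out of reach is approached as far as the arm can. A call with a gripper value outside its range is refused whole. The fingers move at their own pace and stop on an object; the grip force is fixed at half the most. Time passes only in rows, so rows that repeat a pose let the fingers close, or fill a call up. It gives the time, the measured TCP pose, the force, the opening and the grip force at its end, in the units of the state.
- get_obs(): the state, without advancing time (a new reading comes with each control period).
- camera(name): name is "side" or "top" or "wrist"; returns a dict with "pixels" (420x560x3 uint8, red, green, blue), "z_map" (420x560 float32, m along the optical axis (not along the pixel's ray), 0 where there is no reading), "camera_matrix" (3x3 intrinsics, pixels), "k1" (the pictures are not rectified: a ray, as slopes to the right and down, at radius r is drawn at 1 + k1 r^2 times it, then the intrinsics apply), "cam_to_world" (4x4, takes a point from camera to world coordinates). Camera axes: x right, y up, looking along -z (the intrinsics and any distortion apply to the point x, -y, -z); pixel columns grow to the right and rows downward; lengths in m; the calibration is good to about 2 mm. A picture is of the moment at which its call begins.
- hand_in(): hands the job in; it is judged then, once.
The state is a dict: "time_s": time; "q": joint angles; "dq": joint speeds; "joint_efforts": joint torques, N m; "eef_pos": TCP position; "eef_rot": TCP orientation; "wrist_force": force on the tool from outside, world axes, zero at the start; "torque": the same for the moment, N m; "opening": opening from 0.0 (shut) to 1.0 (fully open); "grasp_force": force on a finger pad.
Only numpy, scipy, OpenCV 4.12 (cv2) and the standard library are available. Lean on these libraries where they do the work, as an engineer would, in place of code of your own. Each camera call takes 0.05 s, during which the arm holds its last target. There are 200 camera calls.

TASK

The mandoline slicer has been taken apart and put together again, so the marks round its dial can no longer be trusted. Take the depth gauge from the wooden board and lower it gently, square and flat, across the slicer's two side rails so that its sprung foot comes to rest on the sunken ramp, and hold it there for a second to read how thick the slices would be now; then stand the gauge upright on the board again, let go of it, and turn the dial clockwise by the clicks that bring the slices as near as possible to 10 mm (each click adds 3 mm). Knock none of the other things about.

Things in the scene. Friction and masses are not known exactly. Their poses are not given: they have to be found in the camera images.
- slicer_deck: Mandoline slicer: fixed white frame 122 x 315 mm, sloping 28 deg down to the left. Origin: mid-width, level with the rail tops, mid-ramp. x across (away from robot), y down the slope, z square to the surface. Rails: |x| 42 to 61 mm, tops at z = 0, y -72 to 165. Ramp between them y -70 to 47, then blade and landing plate. High end y -150 to -72: plain block, top z = 0, dial at y = -111.
- ramp_top (a point): Middle of the ramp's upper face, a steel plate 82 x 118 mm sunk between the rails and parallel to their tops. Its depth below them is the slice thickness: anything from 1 to 7 mm at the start, then 3 mm more with each click of the dial.
- dial_grip (a point): Grip point of the black dial: middle of its grip bar (46 long, 14 wide, 22 high; bar top 9 mm above this point, skirt 53 mm across 11 mm below, block top 22 mm below). x along the bar to its white line, z the dial's axis (slicer z). Clicks every 27 deg (0.471 rad) and springs into the nearest; clockwise from above = thicker. About 0.2 N m; starts at the first of five positions.
- gauge: Depth gauge, 0.3 kg: steel base bar 100 (x) x 28 (y) x 12 mm, on it an aluminium housing 24 (x) x 46 (y) mm from z = 20 to 68 mm with a clock face on its -x side, small cap to 73 mm. Origin: centre of the base's underside, z up. Grip the housing across its 46 mm. At the start it stands on the board, foot flush, face to the robot.
- gauge_foot (a joint): Sprung foot, 13 mm diameter, in the middle of the gauge's base. Value = how far it stands out below the base (the depth read): 0 = flush, as when the gauge stands on a flat surface; 0.016 = fully out. Pushing it in takes 0.6 to 1.6 N. The clock's needle points straight up at depth 0 and turns 18 deg a millimetre, clockwise as you face it.
- board: Wooden chopping board, 200 (x) x 290 (y) x 22 mm, fixed on the hob at the left. Origin: centre of its underside; top at z = 0.022.
- lemon: Lemon, 71 mm long, 51 mm high, on the board; leave alone. Origin under its middle.
- peeler: Green-handled peeler, 170 mm long, lying on the board; leave alone. Origin under its middle.
- mug_a: White mug, 93 mm high, behind the slicer; leave alone. Origin under its middle.
- salt_shaker: Glass salt shaker, 90 mm high, behind the slicer; leave alone. Origin under its middle.
- pepper_mill: Wooden pepper mill, 190 mm high, behind the slicer; leave alone. Origin under its middle.
Things that resemble listed ones, but are neither listed nor needed, are in the scene too. Of the things that look like the gauge, the larger one is meant.

How it is judged:
On the way, in this order (a step that is already met when the one before it is completed fails the run):
1. the gauge stands flat and square across both rails with its foot on the ramp and shows the present depth, before the dial is set (z of gauge in the frame of slicer_deck between -0.002 and 0.002 m and angle between the z axis of gauge and the z axis of slicer_deck, either way round below 0.05 rad and angle between the x axis of gauge and the x axis of slicer_deck, either way round below 0.2 rad and x of gauge in the frame of slicer_deck between -0.008 and 0.008 m and y of gauge in the frame of slicer_deck between -0.06 and 0.04 m and value of joint gauge_foot between 0.0002 and 0.0085 m and contact force between gauge and slicer_deck above 0.5 N), for 0.8 s.
2. the gauge stands upright on the board again, let go (angle between gauge's own z axis and vertical below 0.06 rad and linear speed of gauge below 0.02 m/s and z of gauge in the frame of board between 0.02 and 0.0245 m and x of gauge in the frame of board between -0.1 and 0.1 m and y of gauge in the frame of board between -0.145 and 0.145 m and contact force between the fingers and gauge below 0.1 N), for 0.2 s.
3. the dial is turned to the click at which the ramp lies nearest to 10 mm below the rails (z of ramp_top in the frame of slicer_deck between -0.0121 and -0.0079 m and contact force between the fingers and slicer_deck below 0.3 N), for 0.3 s.
At the end, for the whole second after the job is handed in: The ramp lies 10 mm (within 2.1 mm: the nearest click is always within 1.5 mm) below the rail tops, the dial is let go, and the gauge stands upright (within 3 degrees), at rest, with its base on the board (z of ramp_top in the frame of slicer_deck between -0.0121 and -0.0079 m and angle between gauge's own z axis and vertical below 0.06 rad and linear speed of gauge below 0.02 m/s and z of gauge in the frame of board between 0.02 and 0.0245 m and x of gauge in the frame of board between -0.1 and 0.1 m and y of gauge in the frame of board between -0.145 and 0.145 m and contact force between the fingers and slicer_deck below 0.1 N); the robot touches nothing.
It fails at once if the gauge is pressed hard on the slicer (over 50 N) (contact force between gauge and slicer_deck above 50 N).
It fails at once if the gauge is tipped over (more than 60 degrees) (angle between gauge's own z axis and vertical above 1.05 rad).
It fails at once if the lemon, peeler, mug, salt shaker or pepper mill is knocked away (over 50 mm) (distance of any of lemon, peeler, mug_a, salt_shaker, pepper_mill from where it was at the start of the episode above 0.05 m).
It also fails if it takes over 58 s, if anything falls off the work surface, if the arm or the gripper's body presses on something with over 40 N, if the wrist force passes 120 N, or if a joint passes its speed limit or range.

## Working session

There is one attempt and no reset: what is moved stays moved. The work goes in short steps, Python scripts to look and compute and a tool call to move; the robot and the scene stay as the last step left them, time stands still between calls to the robot, and variables do not carry over. Pictures are saved under pics/ and viewed, at most 10 in all, crops included, and the job is handed in when it is done.

Besides the shell and the picture viewer there is one more tool, called after "Call:" by a JSON object that holds its "op" and its "data", one argument or row to a line. carry_out: Moves the arm, as the interface text tells. Its arguments: {"type":"object","properties":{"plan":{"type":"array","items":{"type":"array","items":{"type":"array","items":{"type":"number"}}}}},"required":["plan"]}

```bash
mkdir -p pics; cat > h.py <<'E'
import numpy as np, cv2, pickle
from bench import get_obs, camera, hand_in
def snap(n):
    c=camera(n); pickle.dump(c,open(f'{n}.pkl','wb')); return c
def load(n): return pickle.load(open(f'{n}.pkl','rb'))
def ray(c,uv):
    K=c['camera_matrix']; uv=np.atleast_2d(np.float64(uv))
    d=(uv-[K[0,2],K[1,2]])/[K[0,0],K[1,1]]; p=d.copy()
    for _ in range(20): p=d/(1+c['k1']*(p**2).sum(1,keepdims=True))
    T=c['cam_to_world']; r=np.c_[p[:,0],-p[:,1],-np.ones(len(p))]
    return T[:3,3], r@T[:3,:3].T     # origin, direction (unit depth)
def onz(c,uv,z):
    o,d=ray(c,uv); return o+d*((z-o[2])/d[:,2])[:,None]
def pts(c,uv):
    uv=np.atleast_2d(uv).astype(int); o,d=ray(c,uv)
    return o+d*c['z_map'][uv[:,1],uv[:,0]][:,None]
def tri(c1,uv1,c2,uv2):
    o1,d1=ray(c1,uv1);o2,d2=ray(c2,uv2);A=np.c_[d1[0],-d2[0]]
    s=np.linalg.lstsq(A,o2-o1,rcond=None)[0];a=o1+s[0]*d1[0];b=o2+s[1]*d2[0]
    return (a+b)/2,np.linalg.norm(a-b)
def save(c,name): cv2.imwrite('pics/'+name,c['pixels'][:,:,::-1])
E
python3 - <<'E'
from h import *
for n in('top','side','wrist'):
    c=snap(n); save(c,n+'0.png'); print(n,c['camera_matrix'][0],c['k1'],c['cam_to_world'].round(3).tolist(), (c['z_map']>0).mean())
o=get_obs(); print(o['time_s'],o['eef_pos'],o['eef_rot'])
E
```

```text
top [500.86254876   0.         281.40819209] 0.024899548847088903 [[-0.229, 0.907, -0.354, 0.024], [-0.973, -0.217, 0.074, 0.344], [-0.01, 0.362, 0.932, 1.467], [0.0, 0.0, 0.0, 1.0]] 0.9959481292517007
side [381.81210023   0.         278.89531158] -0.0061754486316150225 [[-0.865, 0.297, -0.405, 0.125], [-0.502, -0.512, 0.697, 0.98], [-0.001, 0.806, 0.592, 0.732], [0.0, 0.0, 0.0, 1.0]] 0.9960841836734694
wrist [292.53959475   0.         283.17190324] -0.03733859712809693 [[0.43, -0.854, -0.294, 0.17], [0.903, 0.406, 0.141, 0.555], [-0.001, -0.326, 0.945, 0.374], [0.0, 0.0, 0.0, 1.0]] 0.9960416666666667
0.15 [0.24662666 0.51897893 0.23058286] [-2.91190587e-04  2.20105211e-01  9.75475901e-01 -6.14498855e-04]
```

View pics/top0.png

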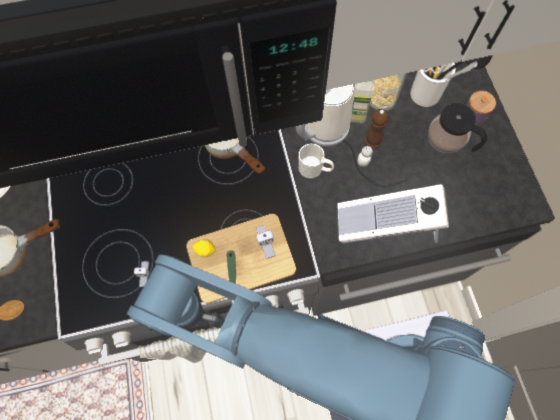

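View pics/side0.png

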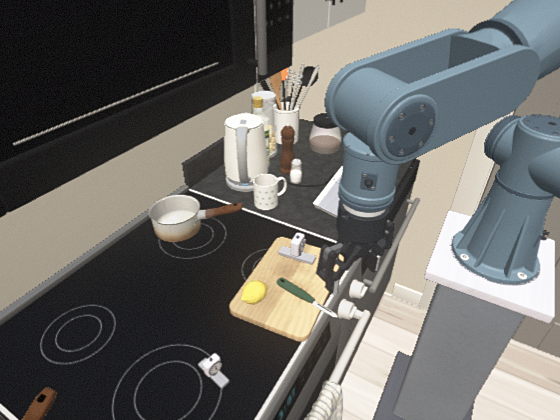

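The top view shows two gauge-like things: one on the wooden board at (265,240), and one on the hob at (142,272), which is at (213,367) in the side view. The slicer is at (392,213) with its dial at (430,206), the lemon at (204,247) and the peeler at (231,268). The gauge on the board fits the description, so I'll check it in a crop and measure.

```bash
python3 - <<'E'
from h import *
t=load('top');s=load('side')
P=lambda c:pts(c,np.stack(np.meshgrid(np.arange(560),np.arange(420)),-1).reshape(-1,2)).reshape(420,560,3)
Pt,Ps=P(t),P(s)
np.save('Pt.npy',Pt);np.save('Ps.npy',Ps)
for n,uv in dict(gauge=(265,236),base=(268,252),small=(143,268),board=(210,280),dial=(430,206),ramp=(395,211),land=(355,218),mug=(311,160),salt=(365,155),pep=(378,125)).items(): print(n,Pt[uv[1],uv[0]].round(3))
for n,uv in dict(gauge=(299,242),small=(208,366)).items(): print('side',n,Ps[uv[1],uv[0]].round(3))
a=cv2.resize(t['pixels'][195:295,180:320],None,fx=4,fy=4,interpolation=3)[:,:,::-1]
b=cv2.resize(t['pixels'][180:250,325:455],None,fx=4,fy=4,interpolation=3)[:,:,::-1]
im=np.zeros((600,800,3),np.uint8)
im[:300,:560]=cv2.resize(a,(560,400))[:300]; im[300:580,:520]=b
d=cv2.resize(s['pixels'][225:275,270:325],None,fx=4,fy=4,interpolation=3)[:,:,::-1]; im[0:200,570:790]=d
e=cv2.resize(s['pixels'][345:395,190:245],None,fx=4,fy=4,interpolation=3)[:,:,::-1]; im[210:410,570:790]=e
cv2.imwrite('pics/crop1.png',im)
E
```

```text
gauge [0.456 0.304 0.097]
base [0.424 0.304 0.038]
small [0.457 0.665 0.056]
board [0.238 0.428 0.613]
dial [ 0.407 -0.149  0.186]
ramp [ 0.438 -0.076  0.11 ]
land [0.461 0.03  0.056]
mug [0.698 0.102 0.012]
salt [ 0.646 -0.054  0.077]
pep [ 0.701 -0.1    0.147]
side gauge [0.452 0.315 0.086]
side small [0.453 0.689 0.05 ]
```

View pics/crop1.png

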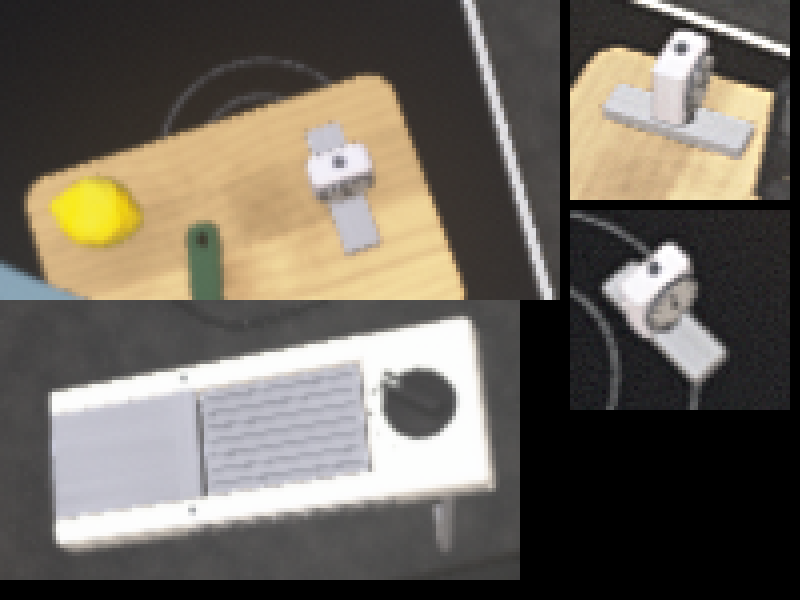

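The crop confirms it. The board gauge (housing at 265,236 in the top view) is the larger one, with its bar running away from the robot. Next I'll measure the gauge, slicer and dial from depth points.

```bash
cat >> h.py <<'E'
def grid(c): return pts(c,np.stack(np.meshgrid(np.arange(560),np.arange(420)),-1).reshape(-1,2)).reshape(420,560,3)
def rect(xy):
    (c,wh,a)=cv2.minAreaRect(np.float32(xy)*1000); b=cv2.boxPoints((c,wh,a)); e=[b[1]-b[0],b[2]-b[1]]; e=max(e,key=np.linalg.norm)
    if e[0]<0:e=-e
    return (np.array(c)/1000).round(4),np.array(wh).round(1),round(float(np.arctan2(e[1],e[0])),4)
def near(P,x,y,r): return (abs(P[...,0]-x)<r)&(abs(P[...,1]-y)<r)
E
python3 - <<'E'
from h import *
for n in('top','side','wrist'):
    c=load(n);P=grid(c);hsv=cv2.cvtColor(c['pixels'],cv2.COLOR_RGB2HSV)
    m=near(P,.44,.305,.09)&(hsv[...,1]<70)
    for nm,lo,hi in(('base',.029,.042),('hous',.082,.093),('cap',.093,.11)):
        k=m&(P[...,2]>lo)&(P[...,2]<hi); q=P[k]
        if len(q)>8: print(n,nm,len(q),'z',np.median(q[:,2]).round(4),*rect(q[:,:2]))
    b=near(P,.44,.40,.25)&(hsv[...,1]>70)&(hsv[...,0]<25)&(abs(P[...,2]-.022)<.008)
    if b.sum()>100: print('board z',np.median(P[b][:,2]).round(4),*rect(P[b][:,:2]))
    # slicer: white + plane fit
    w=near(P,.43,-.07,.2)&(hsv[...,2]>190)&(hsv[...,1]<40)&(P[...,2]>.02)
    q=P[w]
    if len(q)>100:
        for _ in range(5):
            A=np.c_[q[:,:2],np.ones(len(q))];f=np.linalg.lstsq(A,q[:,2],rcond=None)[0];q=q[abs(A@f-q[:,2])<.003]
        nn=np.array([-f[0],-f[1],1]);nn/=np.linalg.norm(nn);print(n,'slicer',len(q),f.round(4),nn.round(4),'slope',np.degrees(np.arccos(nn[2])).round(2))
E
```

```text
top base 174 z 0.0362 [0.4605 0.3047] [102.   27.8] 0.0951
top hous 91 z 0.0892 [0.4576 0.3043] [28.1 44. ] -1.5123
top cap 48 z 0.0951 [0.4568 0.3041] [24.7 41.4] -1.3785
board z 0.0234 [0.4363 0.3873] [202.5 291.7] -1.4768
top slicer 1918 [-0.1168 -0.5142  0.122 ] [0.1034 0.4548 0.8846] slope 27.8
side base 258 z 0.0351 [0.4624 0.3081] [99.7 31.6] 0.1042
side hous 125 z 0.09 [0.4598 0.3098] [26.5 45.3] -1.5245
side cap 11 z 0.095 [0.462  0.3141] [ 7.7 22.4] -1.48
board z 0.0223 [0.4384 0.3896] [201.4 291.8] -1.4761
side slicer 495 [-0.1317 -0.5128  0.1299] [0.1164 0.4532 0.8838] slope 27.9
wrist base 560 z 0.0363 [0.4437 0.3047] [67.8 28.4] 0.0983
board z 0.0234 [0.4336 0.4017] [199.8 262.9] -1.4808
```

View pics/wrist0.png

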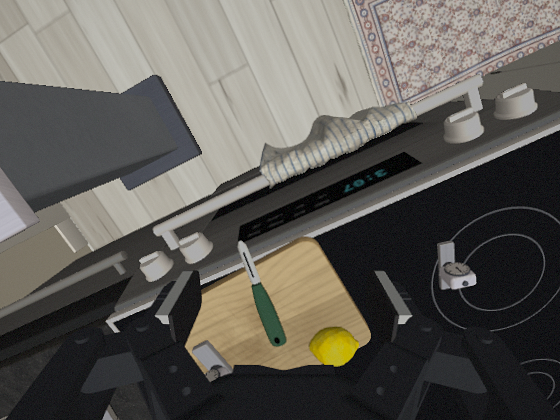

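The gauge stands at about (0.461, 0.306) with yaw about 0.098, and the board top is at about 0.023. The wrist view shows the gauge at (213,365) beside the left finger, the peeler at (265,300), the lemon at (333,347) and the small decoy at (455,268). I'll move above the gauge.

Call:
{"op": "carry_out", "data": {
  "plan": [
    [[0.025,-0.025,0,0,0,0.11,1],[0.05,-0.05,0,0,0,0.22,1],[0.075,-0.075,0,0,0,0.33,1],[0.1,-0.1,0,0,0,0.44,1],[0.125,-0.125,-0.01,0,0,0.54,1]]
  ]
}}

```text
time_s: 0.57
eef_pos: [0.3735, 0.3938, 0.2229]
eef_rot: [0.001, -0.051, 0.999, 0.001]
wrist_force: [0.1, 0.8, -0.2]
opening: 1.001
grasp_force: 0.0
```

Call:
{"op": "carry_out", "data": {
  "plan": [
    [[0.025,-0.025,-0.01,0,0,0,1],[0.05,-0.05,-0.02,0,0,0,1],[0.07,-0.07,-0.03,0,0,0,1],[0.087,-0.088,-0.04,0,0,0,1],[0.087,-0.088,-0.04,0,0,0,1]]
  ]
}}

```text
time_s: 0.98
eef_pos: [0.4606, 0.3025, 0.1789]
eef_rot: [-0.001, -0.046, 0.999, -0.001]
wrist_force: [-0.6, -0.4, -0.6]
opening: 1.002
grasp_force: 0.0
```

```bash
python3 - <<'E'
from h import *
from scipy.spatial.transform import Rotation as R
o=get_obs();print(o['time_s'],o['eef_pos'].round(4),R.from_quat(np.r_[o['eef_rot'][1:],o['eef_rot'][0]]).as_matrix().round(3).tolist(),o['q'].round(3))
for n in('wrist','top','side'):
    c=snap(n);save(c,n+'1.png');P=grid(c);hsv=cv2.cvtColor(c['pixels'],cv2.COLOR_RGB2HSV)
    m=near(P,.46,.306,.07)&(hsv[...,1]<70)
    for nm,lo,hi in(('base',.029,.042),('hous',.082,.093),('cap',.093,.11)):
        k=m&(P[...,2]>lo)&(P[...,2]<hi); q=P[k]
        if len(q)>8: print(n,nm,len(q),'z',np.median(q[:,2]).round(4),*rect(q[:,:2]))
# slicer from top & side: outline in its plane
for n in('top','side'):
    c=load(n);P=grid(c);hsv=cv2.cvtColor(c['pixels'],cv2.COLOR_RGB2HSV)
    q=P[near(P,.43,-.07,.2)&(hsv[...,2]>190)&(hsv[...,1]<40)&(P[...,2]>.02)]
    for _ in range(5):
        A=np.c_[q[:,:2],np.ones(len(q))];f=np.linalg.lstsq(A,q[:,2],rcond=None)[0];q=q[abs(A@f-q[:,2])<.003]
    nn=np.array([-f[0],-f[1],1]);nn/=np.linalg.norm(nn)
    ey=np.array([nn[0],nn[1],0]);ey/=np.linalg.norm(ey);ex=np.cross(ey,[0,0,1]);yy=np.cross(nn,ex)
    o0=q.mean(0);uv=np.c_[(q-o0)@ex,(q-o0)@yy];cc,wh,a=rect(uv)
    print(n,len(q),nn.round(3),'ctr',(o0+ex*cc[0]+yy*cc[1]).round(4),wh,'long axis ang vs ex',a,'ex',ex.round(3))
E
```

```text
0.9833 [0.4606 0.3025 0.1789] [[-0.996, -0.092, -0.002], [-0.092, 0.996, -0.003], [0.003, -0.002, -1.0]] [ 0.367  0.183  1.715 -0.002  1.246 -1.296]
wrist base 1446 z 0.0363 [0.4594 0.3061] [98.9 27.9] 0.0983
wrist hous 1377 z 0.0912 [0.4569 0.3057] [26.4 45.7] -1.4701
wrist cap 211 z 0.0949 [0.4593 0.3056] [36.9 14.8] 1.5603
top base 138 z 0.0362 [0.461 0.305] [103.5  27.7] 0.1022
top hous 50 z 0.0892 [0.4543 0.3161] [30.2 19.5] 0.46
top cap 17 z 0.0945 [0.4581 0.317 ] [14.2 16.8] -1.5417
side base 261 z 0.0352 [0.4619 0.3077] [98.8 30.8] 0.0875
side hous 118 z 0.0898 [0.4596 0.3085] [26.3 45.6] -1.4836
side cap 17 z 0.0948 [0.4651 0.3071] [10.3 28. ] -1.0765
top 1722 [0.107 0.454 0.884] ctr [ 0.4394 -0.0587  0.101 ] [122.9 313.3] long axis ang vs ex -1.57 ex [ 0.973 -0.229  0.   ]
side 1561 [0.096 0.456 0.885] ctr [ 0.4422 -0.0562  0.0995] [313.4 122.2] long axis ang vs ex 1.5417 ex [ 0.979 -0.206  0.   ]
```

View pics/wrist1.png

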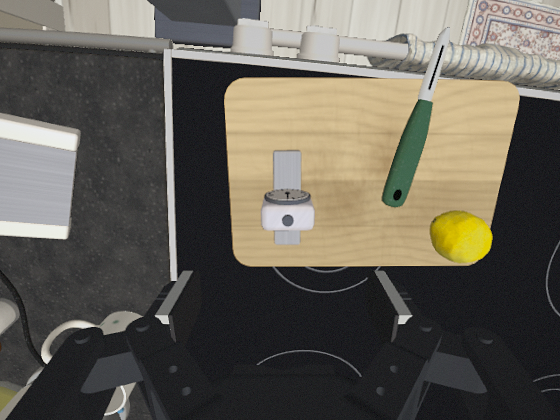

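The wrist view shows the gauge at (287,210), clear of the peeler (410,150) and the lemon (461,236). All three views agree on about (0.460, 0.306). I'll descend and grip it.

Call:
{"op": "carry_out", "data": {
  "plan": [
    [[0.001,0,-0.03,0,0,0.006,1],[0.001,0,-0.06,0,0,0.006,1],[0.001,0,-0.09,0,0,0.006,1],[0.001,0,-0.115,0,0,0.006,1],[0.001,0,-0.13,0,0,0.006,1]]
  ]
}}

```text
time_s: 1.55
eef_pos: [0.4574, 0.3071, 0.049]
eef_rot: [-0.001, -0.052, 0.999, -0.0]
wrist_force: [-0.3, -0.1, 0.6]
opening: 1.0
grasp_force: 0.0
```

Call:
{"op": "carry_out", "data": {
  "plan": [
    [[0,0,0,0,0,0,1],[0,0,0,0,0,0,0.6],[0,0,0,0,0,0,0.4],[0,0,0,0,0,0,0.3],[0,0,0,0,0,0,0.2]]
  ]
}}

```text
time_s: 1.97
eef_pos: [0.4611, 0.3071, 0.0534]
eef_rot: [0.002, -0.051, 0.999, 0.001]
wrist_force: [-0.6, -0.4, 2.8]
opening: 0.53
grasp_force: 61.0
```

Call:
{"op": "carry_out", "data": {
  "plan": [
    [[0,0,0,0,0,0,0.2],[0,0,0,0,0,0,0.2],[0,0,0,0,0,0,0.2],[0,0,0,0,0,0,0.2],[0,0,0,0,0,0,0.2]]
  ]
}}

```text
time_s: 2.38
eef_pos: [0.4611, 0.3071, 0.0533]
eef_rot: [0.002, -0.051, 0.999, 0.001]
wrist_force: [-1.4, -0.2, 6.2]
opening: 0.537
grasp_force: 61.5
```

Call:
{"op": "carry_out", "data": {
  "plan": [
    [[0,0,0.02,0,0,0,0.2],[0,0,0.05,0,0,0,0.2],[0,0,0.085,0,0,0,0.2],[0,0,0.12,0,0,0,0.2],[0,0,0.15,0,0,0,0.2]]
  ]
}}

```text
time_s: 2.8
eef_pos: [0.4599, 0.3064, 0.2039]
eef_rot: [0.001, -0.051, 0.999, 0.0]
wrist_force: [1.5, 0.2, -2.8]
opening: 0.529
grasp_force: 62.4
```

Call:
{"op": "carry_out", "data": {
  "plan": [
    [[-0.001,-0.03,0,0,0,-0.06,0.2],[-0.003,-0.065,0,0,0,-0.13,0.2],[-0.005,-0.1,0,0,0,-0.2,0.2],[-0.006,-0.135,0,0,0,-0.27,0.2],[-0.007,-0.17,0,0,0,-0.328,0.2]]
  ]
}}

```text
time_s: 3.22
eef_pos: [0.4522, 0.135, 0.2016]
eef_rot: [0.0, 0.114, 0.993, 0.0]
wrist_force: [0.8, 0.3, -3.9]
opening: 0.532
grasp_force: 62.6
```

Call:
{"op": "carry_out", "data": {
  "plan": [
    [[-0.001,-0.034,0,-0.095,0.022,0,0.2],[-0.003,-0.068,0,-0.19,0.044,0,0.2],[-0.005,-0.102,0,-0.285,0.067,0,0.2],[-0.006,-0.136,0,-0.38,0.089,0,0.2],[-0.007,-0.168,0,-0.476,0.111,0,0.2]]
  ]
}}

```text
time_s: 3.63
eef_pos: [0.4461, -0.0333, 0.2024]
eef_rot: [-0.027, 0.11, 0.964, -0.242]
wrist_force: [-1.0, 0.5, -4.4]
opening: 0.528
grasp_force: 63.4
```

Call:
{"op": "carry_out", "data": {
  "plan": [
    [[0,0,0,0,0,0,0.2],[0,0,0,0,0,0,0.2],[0,0,0,0,0,0,0.2],[0,0,0,0,0,0,0.2],[0,0,0,0,0,0,0.2]]
  ]
}}

```text
time_s: 4.05
eef_pos: [0.4461, -0.0312, 0.2017]
eef_rot: [-0.027, 0.109, 0.964, -0.24]
wrist_force: [0.9, 0.7, -4.1]
opening: 0.531
grasp_force: 63.4
```

```bash
python3 - <<'E'
from h import *
from scipy.spatial.transform import Rotation as R
o=get_obs();M=R.from_quat(np.r_[o['eef_rot'][1:],o['eef_rot'][0]]).as_matrix();print(o['eef_pos'].round(4),M.round(3).tolist())
c=snap('wrist');save(c,'wrist2.png');c=snap('side');save(c,'side2.png');c=snap('top')
im=np.hstack([cv2.resize(load('wrist')['pixels'],(400,300)),cv2.resize(load('side')['pixels'][80:380,180:560],(400,300))])[:,:,::-1];cv2.imwrite('pics/both2.png',im)
for n in('top','side','wrist'):
    c=load(n);P=grid(c);hsv=cv2.cvtColor(c['pixels'],cv2.COLOR_RGB2HSV)
    d=(P-[.4395,-.064,.1037])@[.107,.457,.883]
    q=P[near(P,.43,-.07,.2)&(hsv[...,2]>190)&(hsv[...,1]<40)&(P[...,2]>.02)&(abs(d)<.008)]
    if len(q)<200: print(n,len(q));continue
    for _ in range(5):
        A=np.c_[q[:,:2],np.ones(len(q))];f=np.linalg.lstsq(A,q[:,2],rcond=None)[0];q=q[abs(A@f-q[:,2])<.003]
    nn=np.array([-f[0],-f[1],1]);nn/=np.linalg.norm(nn)
    ex=np.array([.9737,-.228,0]);yy=np.cross(nn,ex)
    uv=np.c_[(q-[.4395,-.064,.1037])@ex,(q-[.4395,-.064,.1037])@yy];print(n,len(q),nn.round(3),np.degrees(np.arccos(nn[2])).round(2),'off_n',((q-[.4395,-.064,.1037])@nn).mean().round(4),rect(uv),np.percentile(uv,[.5,99.5],axis=0).round(4).tolist())
E
```

```text
[ 0.4461 -0.0312  0.2017] [[-0.975, 0.198, -0.105], [0.224, 0.861, -0.457], [0.0, -0.469, -0.883]]
top 708 [0.109 0.46  0.881] 28.22 off_n -0.0001 (array([-0.0009,  0.0055]), array([312.8, 120.7]), 1.5675) [[-0.0612, -0.1504], [0.0586, 0.1613]]
side 1557 [0.107 0.453 0.885] 27.77 off_n 0.0003 (array([0.0013, 0.0089]), array([313.6, 124.3]), 1.5687) [[-0.0591, -0.1461], [0.062, 0.1649]]
wrist 13541 [0.108 0.456 0.883] 27.97 off_n 0.0011 (array([-0.0008,  0.0069]), array([311.2, 118.6]), 1.5693) [[-0.06, -0.1474], [0.0574, 0.1603]]
```

View pics/both2.png

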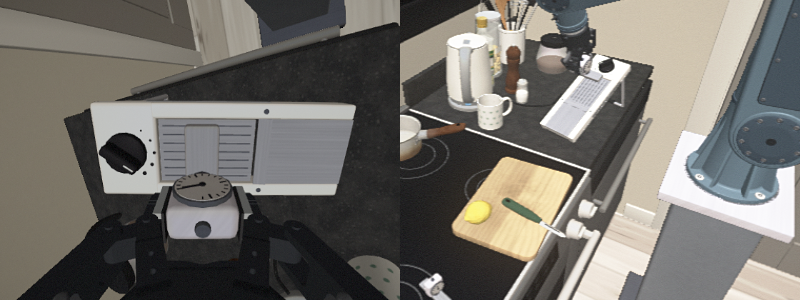

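The wrist view (left) shows the gauge in the grip with its face visible at (202,185). The bar lies over the ramp and the dial is at (124,153). The slicer pose agrees across all three views. Next I'll measure the gauge in the hand relative to the slicer with the same camera.

```bash
python3 - <<'E'
from h import *
c=load('wrist');P=grid(c)
ex=np.array([.9737,-.228,0]);n=np.array([.107,.457,.883]);n/=np.linalg.norm(n);y=np.cross(n,ex);B=np.c_[ex,y,n]
Q=(P-[.4395,-.064,.1037])@B
print('tcp',((np.array([.4461,-.0312,.2017])-[.4395,-.064,.1037])@B).round(4))
m=(abs(Q[...,0])<.08)&(abs(Q[...,1])<.06)
h=np.histogram(Q[m][:,2],bins=np.arange(-.02,.16,.004));print([(round(b,3),k) for k,b in zip(*h) if k>30])
k=m&(Q[...,2]>.045)&(Q[...,2]<.075);k[:,:]&=True
q=Q[k];print(len(q))
A=np.c_[q[:,:2],np.ones(len(q))]
for _ in range(5):
    f=np.linalg.lstsq(A,q[:,2],rcond=None)[0];s=abs(A@f-q[:,2])<.002;q=q[s];A=A[s]
print('base top plane',f.round(4),len(q),rect(q[:,:2]),np.percentile(q,[1,99],axis=0).round(4).tolist())
E
```

```text
tcp [-0.0011 -0.0165  0.1022]
[(np.float64(-0.016), np.int64(55)), (np.float64(-0.012), np.int64(158)), (np.float64(-0.008), np.int64(1936)), (np.float64(-0.004), np.int64(5354)), (np.float64(0.0), np.int64(4204)), (np.float64(0.076), np.int64(63)), (np.float64(0.08), np.int64(244)), (np.float64(0.084), np.int64(3012)), (np.float64(0.096), np.int64(44)), (np.float64(0.1), np.int64(139)), (np.float64(0.104), np.int64(215)), (np.float64(0.108), np.int64(349)), (np.float64(0.112), np.int64(469)), (np.float64(0.116), np.int64(567)), (np.float64(0.12), np.int64(631)), (np.float64(0.124), np.int64(722)), (np.float64(0.128), np.int64(787)), (np.float64(0.132), np.int64(1060)), (np.float64(0.136), np.int64(2105)), (np.float64(0.14), np.int64(3418)), (np.float64(0.144), np.int64(670)), (np.float64(0.148), np.int64(674)), (np.float64(0.152), np.int64(946))]
0Traceback (most recent call last):
  File "<stdin>", line 13, in <module>
    return _quantile_unchecked(
        a, q, axis, out, overwrite_input, method, keepdims, weights)
    return _ureduce(a,
                    func=_quantile_ureduce_func,
    ...<5 lines>...
                    overwrite_input=overwrite_input,
                    method=method)
    r = func(a, **kwargs)
    result = _quantile(arr,
                       quantiles=q,
    ...<2 lines>...
                       out=out,
                       weights=wgt)
    slices_having_nans = np.isnan(arr[-1, ...])
                                  ~~~^^^^^^^^^
IndexError: index -1 is out of bounds for axis 0 with size 0
```

```bash
python3 - <<'E'
from h import *
c=load('wrist');P=grid(c)
ex=np.array([.9737,-.228,0]);n=np.array([.107,.457,.883]);n/=np.linalg.norm(n);y=np.cross(n,ex);B=np.c_[ex,y,n]
Q=(P-[.4395,-.064,.1037])@B
q=Q[(abs(Q[...,0])<.08)&(abs(Q[...,1])<.06)&(Q[...,2]>.08)&(Q[...,2]<.09)]
A=np.c_[q[:,:2],np.ones(len(q))]
for _ in range(5):
    f=np.linalg.lstsq(A,q[:,2],rcond=None)[0];s=abs(A@f-q[:,2])<.002;q=q[s];A=A[s]
print('base top plane',f.round(4),'z0',q[:,2].mean().round(4),len(q),rect(q[:,:2]),np.percentile(q,[.5,99.5],axis=0).round(4).tolist())
# ramp & rail heights
hsv=cv2.cvtColor(c['pixels'],cv2.COLOR_RGB2HSV)
r=(abs(Q[...,0])<.036)&(Q[...,1]>-.062)&(Q[...,1]<.035)&(abs(Q[...,2])<.02)
w=(abs(abs(Q[...,0])-.051)<.006)&(Q[...,1]>-.065)&(Q[...,1]<.1)&(abs(Q[...,2])<.02)
near_=w&(Q[...,0]<0)
print('ramp',np.percentile(Q[r][:,2],[10,50,90]).round(4),'rail',np.percentile(Q[w][:,2],[10,50,90]).round(4),np.median(Q[near_][:,2]).round(4))
E
```

```text
base top plane [ 0.0068 -0.0094  0.0853] z0 0.0852 3148 (array([-0.0309, -0.0173]), array([42.8, 27.9]), 0.0065) [[-0.0518, -0.031, 0.0833], [-0.0112, -0.0036, 0.0869]]
ramp [-0.0044 -0.0035 -0.0027] rail [0.0003 0.0011 0.002 ] 0.0012
```

The gauge is square to within 0.01 rad, about 72 mm above the rails and about 2 mm off centre. Depth data puts the ramp about 4.7 mm down. I'll lower the gauge along the normal.

Call:
{"op": "carry_out", "data": {
  "plan": [
    [[-0.001,-0.006,-0.011,0,0,0,0.2],[-0.002,-0.013,-0.024,0,0,0,0.2],[-0.003,-0.02,-0.038,0,0,0,0.2],[-0.004,-0.025,-0.047,0,0,0,0.2],[-0.004,-0.027,-0.051,0,0,0,0.2]]
  ]
}}

```text
time_s: 4.62
eef_pos: [0.4408, -0.059, 0.149]
eef_rot: [-0.029, 0.109, 0.964, -0.24]
wrist_force: [-0.4, -0.6, -3.3]
opening: 0.532
grasp_force: 63.4
```

Call:
{"op": "carry_out", "data": {
  "plan": [
    [[-0.0002,-0.0009,-0.0018,0,0,0,0.2],[-0.0004,-0.0018,-0.0035,0,0,0,0.2],[-0.0006,-0.0027,-0.0053,0,0,0,0.2],[-0.0009,-0.0037,-0.0071,0,0,0,0.2],[-0.001,-0.0046,-0.0088,0,0,0,0.2]]
  ]
}}

```text
time_s: 5.03
eef_pos: [0.4414, -0.0632, 0.1419]
eef_rot: [-0.027, 0.109, 0.964, -0.24]
wrist_force: [0.4, 1.1, -2.0]
opening: 0.531
grasp_force: 63.4
```

```bash
cat > st.py <<'E'
from h import *
import sys
B0=np.array([.4395,-.064,.1037]);ex=np.array([.9737,-.228,0]);n=np.array([.107,.457,.883]);n/=np.linalg.norm(n);y=np.cross(n,ex);B=np.c_[ex,y,n]
o=get_obs();print(o['time_s'],'tcp',((o['eef_pos']-B0)@B).round(4),'F',(o['wrist_force']@B).round(2),'T',(o['torque']@B).round(3))
c=snap('wrist');Q=(grid(c)-B0)@B
m=(abs(Q[...,0])<.08)&(abs(Q[...,1])<.06)&(Q[...,2]>.006)&(Q[...,2]<.035)&(Q[...,0]<-.02)
q=Q[m]
if len(q)>50:
    z0=np.median(q[:,2]);q=q[abs(q[:,2]-z0)<.004];A=np.c_[q[:,:2],np.ones(len(q))];f=np.linalg.lstsq(A,q[:,2],rcond=None)[0]
    print('base top',z0.round(4),f.round(4),rect(q[:,:2]),q[:,0].min().round(4))
E
python3 st.py
```

```text
5.0333 tcp [ 0.0017 -0.0169  0.0343] F [ 0.13  1.99 -1.23] T [ 0.464  0.011 -0.018]
base top 0.0172 [ 0.0185 -0.0113  0.0176] (array([-0.0348, -0.0179]), array([28.1, 29.6]), -0.0029) -0.0496
```

Call:
{"op": "carry_out", "data": {
  "plan": [
    [[-0.0001,-0.0003,-0.0005,0,0,0,0.2],[-0.0001,-0.0006,-0.0011,0,0,0,0.2],[-0.0002,-0.0009,-0.0017,0,0,0,0.2],[-0.0003,-0.0012,-0.0023,0,0,0,0.2],[-0.0003,-0.0014,-0.0026,0,0,0,0.2]]
  ]
}}

```text
time_s: 5.5
eef_pos: [0.4408, -0.0647, 0.1389]
eef_rot: [-0.028, 0.109, 0.964, -0.24]
wrist_force: [0.4, 0.4, -3.0]
opening: 0.531
grasp_force: 63.4
```

Call:
{"op": "carry_out", "data": {
  "plan": [
    [[-0.0001,-0.0002,-0.0004,0,0,0,0.2],[-0.0001,-0.0004,-0.0008,0,0,0,0.2],[-0.0001,-0.0005,-0.0009,0,0,0,0.2],[-0.0001,-0.0005,-0.0009,0,0,0,0.2],[-0.0001,-0.0005,-0.0009,0,0,0,0.2]]
  ]
}}

```text
time_s: 5.92
eef_pos: [0.4406, -0.0651, 0.1382]
eef_rot: [-0.028, 0.109, 0.964, -0.24]
wrist_force: [-0.4, 3.4, 1.2]
opening: 0.528
grasp_force: 64.1
```

```bash
python3 st.py
```

```text
5.9167 tcp [ 0.0013 -0.0169  0.0301] F [-1.15  2.23  2.59] T [0.471 0.067 0.05 ]
base top 0.0131 [ 0.0194 -0.0137  0.0134] (array([-0.035 , -0.0178]), array([30., 28.]), 0.0009) -0.05
```

Call:
{"op": "carry_out", "data": {
  "plan": [
    [[-0.0001,-0.0002,-0.0004,0,0,0,0.2],[-0.0001,-0.0005,-0.0009,0,0,0,0.2],[-0.0001,-0.0006,-0.0012,0,0,0,0.2],[-0.0001,-0.0006,-0.0012,0,0,0,0.2],[-0.0001,-0.0006,-0.0012,0,0,0,0.2]]
  ]
}}

```text
time_s: 6.38
eef_pos: [0.4406, -0.0652, 0.1381]
eef_rot: [-0.028, 0.11, 0.964, -0.24]
wrist_force: [-4.8, 10.2, 14.2]
opening: 0.536
grasp_force: 65.7
```

```bash
python3 st.py; python3 - <<'E'
from h import *
c=load('wrist');p=c['pixels'];a=cv2.resize(p[180:340,200:370],(638,600),interpolation=cv2.INTER_CUBIC);cv2.imwrite('pics/face.png',a[:,:,::-1])
E
```

```text
6.3833 tcp [ 0.0014 -0.017   0.03  ] F [-6.98  1.13 16.63] T [0.552 1.021 0.079]
base top 0.013 [ 0.0174 -0.0105  0.0134] (array([-0.035 , -0.0178]), array([29.9, 28.1]), 0.0039) -0.0499
```

View pics/face.png

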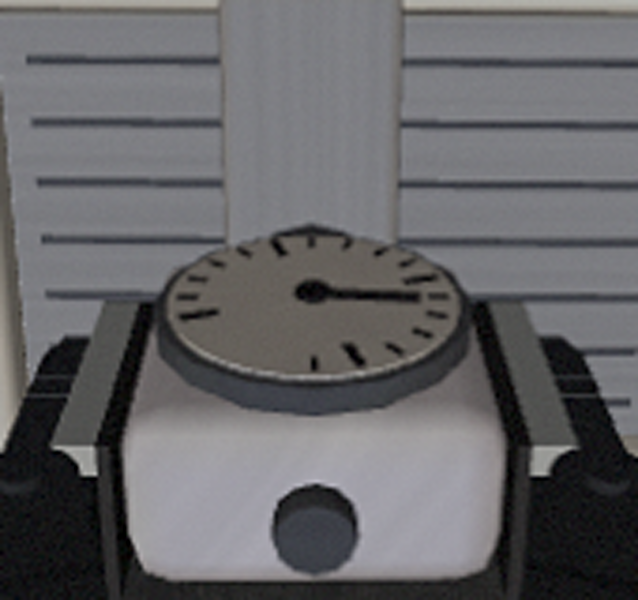

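The face crop shows the hub at (312,290) and the needle pointing to (420,297). The zero mark is straight down in this view (315,362), because the housing top is towards the bottom. While hovering with the foot fully out, the needle pointed to the far left, so this is about 82° of travel, or roughly 4.6 mm. That agrees with the 4.7 mm from the depth map, so two clicks will give about 10.6 mm. I'll hold for another second or so.

Call:
{"op": "carry_out", "data": {
  "plan": [
    [[0,0,0,0,0,0,0.2],[0,0,0,0,0,0,0.2],[0,0,0,0,0,0,0.2],[0,0,0,0,0,0,0.2],[0,0,0,0,0,0,0.2]]
  ]
}}

```text
time_s: 6.85
eef_pos: [0.4406, -0.0652, 0.1382]
eef_rot: [-0.028, 0.11, 0.964, -0.24]
wrist_force: [-4.1, 9.3, 13.7]
opening: 0.529
grasp_force: 65.7
```

Call:
{"op": "carry_out", "data": {
  "plan": [
    [[0,0,0,0,0,0,0.2],[0,0,0,0,0,0,0.2],[0,0,0,0,0,0,0.2],[0,0,0,0,0,0,0.2],[0,0,0,0,0,0,0.2]]
  ]
}}

```text
time_s: 7.27
eef_pos: [0.4406, -0.0652, 0.1382]
eef_rot: [-0.028, 0.11, 0.964, -0.24]
wrist_force: [-3.7, 9.2, 14.4]
opening: 0.528
grasp_force: 65.7
```

Call:
{"op": "carry_out", "data": {
  "plan": [
    [[0,0,0,0,0,0,0.2],[0,0,0,0,0,0,0.2],[0,0,0,0,0,0,0.2],[0,0,0,0,0,0,0.2],[0,0,0,0,0,0,0.2]]
  ]
}}

```text
time_s: 7.68
eef_pos: [0.4406, -0.0652, 0.1382]
eef_rot: [-0.028, 0.11, 0.964, -0.24]
wrist_force: [-5.3, 9.0, 13.2]
opening: 0.531
grasp_force: 65.7
```

```bash
python3 st.py; python3 - <<'E'
from h import *
c=load('wrist');b=c['pixels'];P=grid(c)
# needle angle on the face: dark pixels there, cast onto the plane of the face (fitted from depth)
B0=np.array([.4395,-.064,.1037]);ex=np.array([.9737,-.228,0]);n=np.array([.107,.457,.883]);n/=np.linalg.norm(n);y=np.cross(n,ex);B=np.c_[ex,y,n]
Q=(P-B0)@B
g=b.astype(int).sum(2)
F=Q[240:280,245:322]; G=g[240:280,245:322]
def q(u,v): return Q[v,u]
hub=(200+312*170/638,180+290*160/600);tip=(200+420*170/638,180+297*160/600);bt=(200+315*170/638,180+362*160/600)
for p in(hub,tip,bt): print(np.round(p,1),q(int(round(p[0])),int(round(p[1]))).round(4))
E
```

```text
7.6833 tcp [ 0.0014 -0.0169  0.03  ] F [-7.19  0.48 15.17] T [0.52  0.947 0.079]
base top 0.013 [ 0.0167 -0.0102  0.0133] (array([-0.0349, -0.0179]), array([29.8, 28.1]), 0.0016) -0.0498
[283.1 257.3] [-0.0176 -0.0176  0.0475]
[311.9 259.2] [-0.0168 -0.0037  0.048 ]
[283.9 276.5] [-0.0161 -0.0171  0.0631]
```

The needle reads 88°, or about 4.9 mm, so two clicks are confirmed. I'll take the gauge back to the board.

Call:
{"op": "carry_out", "data": {
  "plan": [
    [[0.0004,0.002,0.004,0,0,0,0.2],[0.0012,0.007,0.0135,0,0,0,0.2],[0.003,0.017,0.033,0,0,0,0.2],[0.0047,0.028,0.053,0,0,0,0.2],[0.0055,0.034,0.0645,0,0,0,0.2]]
  ]
}}

```text
time_s: 8.15
eef_pos: [0.4464, -0.031, 0.2032]
eef_rot: [-0.027, 0.109, 0.964, -0.24]
wrist_force: [1.1, -0.1, -3.2]
opening: 0.532
grasp_force: 63.4
```

Call:
{"op": "carry_out", "data": {
  "plan": [
    [[0.001,0.034,0,0.095,-0.022,0,0.2],[0.003,0.068,0,0.19,-0.044,0,0.2],[0.005,0.102,0,0.285,-0.067,0,0.2],[0.006,0.136,0,0.38,-0.089,0,0.2],[0.007,0.168,0,0.476,-0.111,0,0.2]]
  ]
}}

```text
time_s: 8.57
eef_pos: [0.4528, 0.1381, 0.202]
eef_rot: [0.0, 0.112, 0.994, 0.002]
wrist_force: [-0.2, 0.1, -3.7]
opening: 0.528
grasp_force: 63.2
```

Call:
{"op": "carry_out", "data": {
  "plan": [
    [[0.001,0.03,0,0,0,0.06,0.2],[0.003,0.065,0,0,0,0.13,0.2],[0.005,0.1,0,0,0,0.2,0.2],[0.006,0.135,0,0,0,0.27,0.2],[0.007,0.17,0,0,0,0.328,0.2]]
  ]
}}

```text
time_s: 8.98
eef_pos: [0.4593, 0.3075, 0.2011]
eef_rot: [-0.001, -0.053, 0.999, -0.001]
wrist_force: [0.7, -0.6, -2.8]
opening: 0.532
grasp_force: 63.8
```

Call:
{"op": "carry_out", "data": {
  "plan": [
    [[0,0,-0.03,0,0,0,0.2],[0,0,-0.06,0,0,0,0.2],[0,0,-0.09,0,0,0,0.2],[0,0,-0.11,0,0,0,0.2],[0,0,-0.12,0,0,0,0.2]]
  ]
}}

```text
time_s: 9.4
eef_pos: [0.4571, 0.3052, 0.0777]
eef_rot: [-0.003, -0.051, 0.999, -0.001]
wrist_force: [-1.4, -1.3, -3.3]
opening: 0.532
grasp_force: 63.9
```

```bash
cat > st2.py <<'E'
from h import *
from scipy.spatial.transform import Rotation as R
o=get_obs();M=R.from_quat(np.r_[o['eef_rot'][1:],o['eef_rot'][0]]).as_matrix()
print(o['time_s'],o['eef_pos'].round(4),'z',M[:,2].round(4),'F',o['wrist_force'].round(2),'T',o['torque'].round(3))
c=snap('wrist');P=grid(c);hsv=cv2.cvtColor(c['pixels'],cv2.COLOR_RGB2HSV);e=o['eef_pos']
m=near(P,e[0]-.03,e[1],.04)&(P[...,2]<e[2]-.0)&(P[...,2]>.029)&(hsv[...,1]<60)
q=P[m];z0=np.median(q[:,2]);q=q[abs(q[:,2]-z0)<.003];A=np.c_[q[:,:2],np.ones(len(q))];f=np.linalg.lstsq(A,q[:,2],rcond=None)[0]
print('base top',z0.round(4),len(q),f.round(4),rect(q[:,:2]))
b=near(P,.4,.3,.2)&(hsv[...,1]>70)&(hsv[...,0]<25)&(abs(P[...,2]-.022)<.008);print('board',np.median(P[b][:,2]).round(4))
E
python3 st2.py
```

```text
9.4 [0.4571 0.3052 0.0777] z [-0.0063 -0.003  -1.    ] F [-1.4  -1.31 -3.33] T [0.014 0.016 0.036]
base top 0.061 3190 [ 0.0031 -0.0122  0.0633] (array([0.4272, 0.3016]), array([42.7, 27.9]), 0.1236)
board 0.0234
```

Call:
{"op": "carry_out", "data": {
  "plan": [
    [[0,0,-0.006,0,0,0,0.2],[0,0,-0.012,0,0,0,0.2],[0,0,-0.017,0,0,0,0.2],[0,0,-0.021,0,0,0,0.2],[0,0,-0.024,0,0,0,0.2]]
  ]
}}

```text
time_s: 9.87
eef_pos: [0.4608, 0.3064, 0.0579]
eef_rot: [0.001, -0.051, 0.999, 0.0]
wrist_force: [0.8, -0.2, -2.3]
opening: 0.53
grasp_force: 64.0
```

Call:
{"op": "carry_out", "data": {
  "plan": [
    [[0,0,-0.001,0,0,0,0.2],[0,0,-0.001,0,0,0,0.2],[0,0,-0.001,0,0,0,0.2],[0,0,-0.001,0,0,0,0.2],[0,0,-0.001,0,0,0,0.2]]
  ]
}}

```text
time_s: 10.28
eef_pos: [0.4602, 0.3063, 0.0566]
eef_rot: [0.0, -0.051, 0.999, 0.0]
wrist_force: [-0.2, -0.1, -1.7]
opening: 0.531
grasp_force: 64.0
```

```bash
python3 st2.py
```

```text
10.2833 [0.4602 0.3063 0.0566] z [ 7.e-04  2.e-04 -1.e+00] F [-0.22 -0.08 -1.72] T [ 0.034 -0.167 -0.028]
base top 0.0398 3200 [ 0.0097 -0.0072  0.0377] (array([0.4307, 0.3029]), array([43. , 27.7]), 0.1007)
board 0.0234
```

Call:
{"op": "carry_out", "data": {
  "plan": [
    [[0,0,-0.001,0,0,0,0.2],[0,0,-0.002,0,0,0,0.2],[0,0,-0.003,0,0,0,0.2],[0,0,-0.0035,0,0,0,0.2],[0,0,-0.0035,0,0,0,0.2]]
  ]
}}

```text
time_s: 10.75
eef_pos: [0.4599, 0.3063, 0.0534]
eef_rot: [0.0, -0.051, 0.999, -0.0]
wrist_force: [-2.4, -2.9, 5.3]
opening: 0.529
grasp_force: 64.9
```

Call:
{"op": "carry_out", "data": {
  "plan": [
    [[0,0,-0.0005,0,0,0,0.2],[0,0,-0.0005,0,0,0,0.2],[0,0,-0.0005,0,0,0,0.2],[0,0,-0.0005,0,0,0,0.2],[0,0,-0.0005,0,0,0,0.2]]
  ]
}}

```text
time_s: 11.17
eef_pos: [0.46, 0.3063, 0.0534]
eef_rot: [0.0, -0.051, 0.999, -0.0]
wrist_force: [-3.7, -2.6, 9.2]
opening: 0.532
grasp_force: 65.4
```

```bash
python3 st2.py
```

```text
11.1667 [0.46   0.3063 0.0534] z [ 1.e-04 -2.e-04 -1.e+00] F [-3.69 -2.6   9.2 ] T [-0.322  0.371 -0.019]
base top 0.0365 3185 [ 0.0078 -0.0048  0.0346] (array([0.4307, 0.3029]), array([43.4, 27.8]), 0.1032)
board 0.0234
```

The gauge is seated. I'll let go, retreat, and measure the dial on the way.

Call:
{"op": "carry_out", "data": {
  "plan": [
    [[0,0,0.0005,0,0,0,0.6],[0,0,0.001,0,0,0,0.8],[0,0,0.001,0,0,0,0.9],[0,0,0.001,0,0,0,0.9],[0,0,0.001,0,0,0,0.9]]
  ]
}}

```text
time_s: 11.63
eef_pos: [0.4598, 0.3062, 0.0531]
eef_rot: [-0.0, -0.051, 0.999, -0.0]
wrist_force: [-0.1, 0.5, -0.0]
opening: 0.907
grasp_force: 0.0
```

Call:
{"op": "carry_out", "data": {
  "plan": [
    [[0,0,0.005,0,0,0,1],[0,0,0.02,0,0,0,1],[0,0,0.045,0,0,0,1],[0,0,0.08,0,0,0,1],[0,0,0.12,0,0,0,1]]
  ]
}}

```text
time_s: 12.05
eef_pos: [0.4584, 0.3056, 0.173]
eef_rot: [-0.002, -0.051, 0.999, -0.001]
wrist_force: [0.3, -0.6, 0.7]
opening: 1.001
grasp_force: 0.0
```

Call:
{"op": "carry_out", "data": {
  "plan": [
    [[0,-0.01,0.03,0,0,0,1],[-0.001,-0.04,0.06,0,0,0,1],[-0.004,-0.075,0.08,0,0,0,1],[-0.006,-0.11,0.08,0,0,0,1],[-0.008,-0.15,0.08,0,0,0,1]]
  ]
}}

```text
time_s: 12.47
eef_pos: [0.4525, 0.1556, 0.2557]
eef_rot: [0.002, -0.052, 0.999, 0.0]
wrist_force: [1.4, -0.9, 0.0]
opening: 0.999
grasp_force: 0.0
```

```bash
python3 - <<'E'
from h import *
c=snap('wrist');s=snap('side');t=snap('top');save(s,'side3.png')
B0=np.array([.4395,-.064,.1037]);ex=np.array([.9737,-.228,0]);n=np.array([.107,.457,.883]);n/=np.linalg.norm(n);y=np.cross(n,ex);B=np.c_[ex,y,n]
for nm,c in(('side',s),('top',t),('wrist',c),('wrist_hover',None)):
    if c is None: continue
    P=grid(c);Q=(P-B0)@B;v=c['pixels'].max(2)
    m=(abs(Q[...,0])<.05)&(abs(Q[...,1]+.111)<.04)&(Q[...,2]>.004)&(Q[...,2]<.05)
    for lo,hi,l in((.007,.016,'skirt'),(.026,.037,'bartop')):
        q=Q[m&(Q[...,2]>lo)&(Q[...,2]<hi)]
        if len(q)>6: print(nm,l,len(q),'z',np.median(q[:,2]).round(4),rect(q[:,:2]))
    # gauge check
    hs=cv2.cvtColor(c['pixels'],cv2.COLOR_RGB2HSV);k=near(P,.46,.306,.07)&(hs[...,1]<70)
    q=P[k&(P[...,2]>.029)&(P[...,2]<.042)]
    if len(q)>20: print(nm,'gauge base z',np.median(q[:,2]).round(4),rect(q[:,:2]))
print(get_obs()['time_s'],get_obs()['eef_pos'].round(4),get_obs()['q'].round(3))
E
```

```text
side skirt 84 z 0.0117 (array([-0.0138, -0.095 ]), array([48.6, 44.8]), 0.8212)
side bartop 54 z 0.0318 (array([ 0.0031, -0.1091]), array([43.9, 17.7]), 0.9076)
side gauge base z 0.035 (array([0.4614, 0.3072]), array([99.3, 30.7]), 0.1076)
top skirt 157 z 0.0117 (array([ 0.0076, -0.123 ]), array([61. , 86.3]), -0.5284)
top bartop 81 z 0.0314 (array([-0.0012, -0.113 ]), array([44.4, 14.5]), 0.9676)
top gauge base z 0.0357 (array([0.4593, 0.3081]), array([100.1,  35.4]), 0.0992)
wrist gauge base z 0.0364 (array([0.4589, 0.3051]), array([98.8, 28.8]), 0.0995)
12.6167 [0.4521 0.154  0.254 ] [ 0.079 -0.063  1.818 -0.     1.386 -1.589]
```

View pics/side3.png

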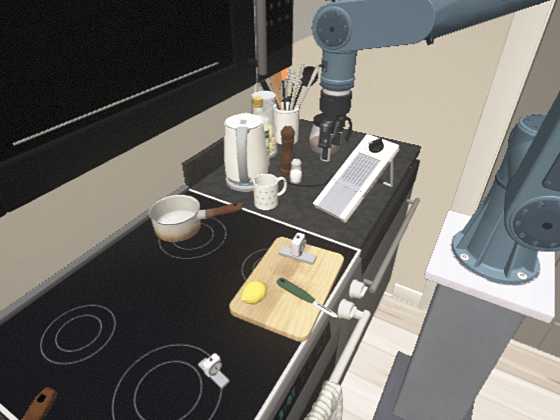

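The side view shows the gauge standing upright on the board at (297,248), with everything else undisturbed and the dial at (376,146). The grip bar is centred at slicer (0, −0.111) at about 0.95 rad. Two clicks clockwise, 0.94 rad, will bring it to about 0.

Call:
{"op": "carry_out", "data": {
  "plan": [
    [[-0.002,-0.02,0.012,0,0,0.12,1],[-0.004,-0.04,0.024,0,0,0.24,1],[-0.007,-0.06,0.036,0,0,0.36,1],[-0.01,-0.08,0.036,0,0,0.48,1],[-0.012,-0.104,0.036,0,0,0.6,1]]
  ]
}}

```text
time_s: 13.03
eef_pos: [0.4402, 0.0528, 0.2904]
eef_rot: [0.001, -0.348, 0.938, -0.0]
wrist_force: [0.1, -0.4, -0.3]
opening: 1.0
grasp_force: 0.0
```

Call:
{"op": "carry_out", "data": {
  "plan": [
    [[-0.002,-0.034,0,-0.095,0.022,0,1],[-0.005,-0.068,0,-0.19,0.044,0,1],[-0.008,-0.102,-0.015,-0.285,0.067,0,1],[-0.01,-0.136,-0.03,-0.38,0.089,0,1],[-0.013,-0.168,-0.05,-0.476,0.111,0,1]]
  ]
}}

```text
time_s: 13.45
eef_pos: [0.4287, -0.1166, 0.2408]
eef_rot: [-0.132, -0.334, 0.91, -0.205]
wrist_force: [0.5, -0.3, -1.0]
opening: 1.0
grasp_force: 0.0
```

Call:
{"op": "carry_out", "data": {
  "plan": [
    [[0,0,0,0,0,0,1],[0,0,0,0,0,0,1],[0,0,0,0,0,0,1],[0,0,0,0,0,0,1],[0,0,0,0,0,0,1]]
  ]
}}

```text
time_s: 13.87
eef_pos: [0.4279, -0.1152, 0.2407]
eef_rot: [-0.131, -0.334, 0.911, -0.203]
wrist_force: [0.2, -0.2, 0.3]
opening: 0.999
grasp_force: 0.0
```

```bash
cat > st3.py <<'E'
from h import *
from scipy.spatial.transform import Rotation as R
B0=np.array([.4395,-.064,.1037]);ex=np.array([.9737,-.228,0]);n=np.array([.107,.457,.883]);n/=np.linalg.norm(n);y=np.cross(n,ex);B=np.c_[ex,y,n]
o=get_obs();M=B.T@R.from_quat(np.r_[o['eef_rot'][1:],o['eef_rot'][0]]).as_matrix()
print(o['time_s'],'tcp',((o['eef_pos']-B0)@B).round(4),'toolz',M[:,2].round(3),'tool y ang-pi/2',round(float(np.arctan2(M[1,1],M[0,1])-np.pi/2),3),'q',o['q'].round(2),'F',(o['wrist_force']@B).round(2),'T',(o['torque']@B).round(2))
for nm in('wrist','top','side'):
    c=snap(nm);Q=(grid(c)-B0)@B
    q=Q[(abs(Q[...,0])<.04)&(abs(Q[...,1]+.111)<.035)&(Q[...,2]>.026)&(Q[...,2]<.037)]
    if len(q)>25: print(nm,'bartop',len(q),np.median(q[:,2]).round(4),rect(q[:,:2]))
    r=Q[(abs(Q[...,0])<.034)&(Q[...,1]>-.06)&(Q[...,1]<.035)&(abs(Q[...,2])<.02)][:,2];w=Q[(abs(abs(Q[...,0])-.051)<.006)&(Q[...,1]>-.06)&(Q[...,1]<.1)&(abs(Q[...,2])<.02)][:,2]
    if min(len(r),len(w))>100: print(nm,'ramp-rail',(np.median(r)-np.median(w)).round(4))
E
python3 st3.py
```

```text
13.8667 tcp [ 0.0004 -0.1107  0.0963] toolz [ 0.003  0.001 -1.   ] tool y ang-pi/2 0.931 q [-0.19 -0.05  1.91 -0.5   1.33 -2.33] F [ 0.28 -0.24  0.23] T [ 0.2   0.04 -0.01]
wrist bartop 976 0.0315 (array([-0.0015, -0.1118]), array([45.1, 13.6]), 0.9427)
wrist ramp-rail -0.0046
side bartop 56 0.0314 (array([ 0.0018, -0.1085]), array([44. , 16.5]), 0.9614)
side ramp-rail -0.0042
```

Call:
{"op": "carry_out", "data": {
  "plan": [
    [[-0.002,-0.009,-0.018,0,0,0,1],[-0.004,-0.018,-0.036,0,0,0,1],[-0.006,-0.027,-0.052,0,0,0,1],[-0.0075,-0.032,-0.062,0,0,0,1],[-0.0084,-0.0362,-0.07,0,0,0,1]]
  ]
}}

```text
time_s: 14.43
eef_pos: [0.418, -0.1522, 0.1685]
eef_rot: [-0.133, -0.334, 0.911, -0.202]
wrist_force: [0.3, 0.9, 0.1]
opening: 1.0
grasp_force: 0.0
```

Call:
{"op": "carry_out", "data": {
  "plan": [
    [[0,0,0,0,0,0,1],[0,0,0,0,0,0,1],[0,0,0,0,0,0,1],[0,0,0,0,0,0,1],[0,0,0,0,0,0,1]]
  ]
}}

```text
time_s: 14.85
eef_pos: [0.4191, -0.1519, 0.1701]
eef_rot: [-0.132, -0.334, 0.911, -0.203]
wrist_force: [0.2, -0.1, 0.9]
opening: 1.003
grasp_force: 0.0
```

```bash
python3 st3.py
```

```text
14.85 tcp [ 0.0002 -0.1108  0.0163] toolz [ 0.002 -0.    -1.   ] tool y ang-pi/2 0.932 q [-0.28  0.02  2.   -0.54  1.16 -2.32] F [ 0.19 -0.47  0.74] T [ 0.25 -0.01 -0.04]
wrist bartop 2425 0.0317 (array([-0.0005, -0.1121]), array([45.6, 87.2]), -0.3619)
wrist ramp-rail -0.0046
side bartop 26 0.0326 (array([ 0.0177, -0.113 ]), array([18.7, 55.8]), -0.9596)
side ramp-rail -0.0046
```

Call:
{"op": "carry_out", "data": {
  "plan": [
    [[0,0,0,0,0,0,0.5],[0,0,0,0,0,0,0.2],[0,0,0,0,0,0,0],[0,0,0,0,0,0,0],[0,0,0,0,0,0,0]]
  ]
}}

```text
time_s: 15.42
eef_pos: [0.4185, -0.152, 0.1693]
eef_rot: [-0.133, -0.334, 0.911, -0.202]
wrist_force: [0.2, -0.0, 0.1]
opening: 0.3
grasp_force: 0.0
```

Call:
{"op": "carry_out", "data": {
  "plan": [
    [[0,0,0,0,0,0,0],[0,0,0,0,0,0,0],[0,0,0,0,0,0,0],[0,0,0,0,0,0,0],[0,0,0,0,0,0,0]]
  ]
}}

```text
time_s: 15.83
eef_pos: [0.4186, -0.152, 0.1695]
eef_rot: [-0.133, -0.334, 0.911, -0.203]
wrist_force: [0.3, 0.8, 2.2]
opening: 0.145
grasp_force: 60.2
```

```bash
python3 st3.py
```

```text
15.8333 tcp [-0.0003 -0.1108  0.0157] toolz [ 0.001 -0.    -1.   ] tool y ang-pi/2 0.932 q [-0.28  0.02  2.   -0.54  1.16 -2.32] F [ 0.08 -0.28  2.36] T [0.22 0.04 0.01]
wrist bartop 2652 0.0317 (array([-0.0013, -0.1119]), array([37.9, 39. ]), -1.455)
wrist ramp-rail -0.0046
side bartop 34 0.0309 (array([-0.0011, -0.0996]), array([34. , 18.6]), 0.1465)
side ramp-rail -0.0042
```

Gripped. Now I'll turn it clockwise.

Call:
{"op": "carry_out", "data": {
  "plan": [
    [[0,0,0,-0.0107,-0.0457,-0.0883,0],[0,0,0,-0.0214,-0.0914,-0.1766,0],[0,0,0,-0.0321,-0.1371,-0.2649,0],[0,0,0,-0.0428,-0.1828,-0.3532,0],[0,0,0,-0.0535,-0.2285,-0.4415,0]]
  ]
}}

```text
time_s: 16.4
eef_pos: [0.4187, -0.152, 0.1695]
eef_rot: [-0.078, -0.095, 0.966, -0.229]
wrist_force: [-0.5, 1.0, 2.6]
opening: 0.145
grasp_force: 60.4
```

Call:
{"op": "carry_out", "data": {
  "plan": [
    [[0,0,0,-0.0107,-0.0457,-0.0883,0],[0,0,0,-0.0214,-0.0914,-0.1766,0],[0,0,0,-0.0321,-0.1371,-0.2649,0],[0,0,0,-0.0428,-0.1828,-0.3532,0],[0,0,0,-0.0478,-0.2043,-0.3947,0]]
  ]
}}

```text
time_s: 16.82
eef_pos: [0.4187, -0.152, 0.1695]
eef_rot: [-0.025, 0.121, 0.963, -0.241]
wrist_force: [-1.0, 0.8, 3.1]
opening: 0.144
grasp_force: 60.4
```

Call:
{"op": "carry_out", "data": {
  "plan": [
    [[0,0,0,0,0,0,0],[0,0,0,0,0,0,0],[0,0,0,0,0,0,0],[0,0,0,0,0,0,0],[0,0,0,0,0,0,0]]
  ]
}}

```text
time_s: 17.23
eef_pos: [0.4187, -0.1521, 0.1695]
eef_rot: [-0.026, 0.118, 0.963, -0.241]
wrist_force: [0.2, 1.0, 4.9]
opening: 0.141
grasp_force: 60.5
```

```bash
python3 st3.py
```

```text
17.2333 tcp [-0.0002 -0.1108  0.0156] toolz [ 0.001 -0.001 -1.   ] tool y ang-pi/2 -0.014 q [-0.28  0.02  2.   -0.54  1.16 -1.37] F [-0.08 -1.37  4.78] T [0.09 0.05 0.02]
wrist bartop 2637 0.0317 (array([-0.0016, -0.1116]), array([36.9, 39.8]), -0.767)
wrist ramp-rail -0.0106
side bartop 47 0.032 (array([-0.0035, -0.1054]), array([37.5, 26.6]), 0.5515)
side ramp-rail -0.0103
```

The ramp is now about 10.5 mm below the rails. I'll release the dial and retreat.

Call:
{"op": "carry_out", "data": {
  "plan": [
    [[0,0,0,0,0,0,0.3],[0,0,0,0,0,0,0.6],[0,0,0,0,0,0,1],[0,0,0,0,0,0,1],[0,0,0,0,0,0,1]]
  ]
}}

```text
time_s: 17.8
eef_pos: [0.4182, -0.1519, 0.169]
eef_rot: [-0.026, 0.118, 0.963, -0.241]
wrist_force: [0.3, -0.3, -0.5]
opening: 0.846
grasp_force: 0.0
```

Call:
{"op": "carry_out", "data": {
  "plan": [
    [[0,0,0,0,0,0,1],[0.0005,0.002,0.004,0,0,0,1],[0.002,0.009,0.018,0,0,0,1],[0.005,0.022,0.042,0,0,0,1],[0.009,0.04,0.077,0,0,0,1]]
  ]
}}

```text
time_s: 18.22
eef_pos: [0.4255, -0.1116, 0.2449]
eef_rot: [-0.029, 0.119, 0.963, -0.24]
wrist_force: [1.4, -0.9, 0.5]
opening: 0.996
grasp_force: 0.0
```

Call:
{"op": "carry_out", "data": {
  "plan": [
    [[0,0.01,0.03,0,0,0,1],[0,0.01,0.05,0,0,0,1],[0,0.01,0.05,0,0,0,1],[0,0.01,0.05,0,0,0,1],[0,0.01,0.05,0,0,0,1]]
  ]
}}

```text
time_s: 18.63
eef_pos: [0.427, -0.1018, 0.2955]
eef_rot: [-0.026, 0.118, 0.963, -0.241]
wrist_force: [-0.8, -0.8, 0.1]
opening: 0.997
grasp_force: 0.0
```

```bash
python3 st3.py; python3 - <<'E'
from h import *
for n in('side','top'):
    P=grid(load(n));hs=cv2.cvtColor(load(n)['pixels'],cv2.COLOR_RGB2HSV);k=near(P,.46,.306,.07)&(hs[...,1]<70)
    q=P[k&(P[...,2]>.029)&(P[...,2]<.042)]
    if len(q)>20: print(n,'gauge base z',np.median(q[:,2]).round(4),rect(q[:,:2]))
E
```

```text
18.6333 tcp [-0.0035 -0.1251  0.1508] toolz [-0.001 -0.    -1.   ] tool y ang-pi/2 -0.014 q [-0.16 -0.1   1.84 -0.49  1.45 -1.42] F [-0.59 -0.92 -0.34] T [ 0.22  0.02 -0.06]
wrist bartop 640 0.0315 (array([-0.0017, -0.1106]), array([13.3, 45.2]), -0.0055)
wrist ramp-rail -0.0106
side bartop 54 0.0312 (array([-0.0002, -0.1089]), array([13.4, 42. ]), -0.0475)
side ramp-rail -0.0104
side gauge base z 0.0349 (array([0.4614, 0.3071]), array([100.8,  30.4]), 0.1134)
top gauge base z 0.0363 (array([0.4588, 0.3039]), array([100.3,  28.7]), 0.0954)
```

The dial has settled at its second click (bar angle about 0), the ramp is 10.5 mm down, and the gauge is upright on the board. I'll hand it in.

```bash
python3 -c "from bench import hand_in; print(hand_in())"
```

```text
the job is handed in; nothing more can be done
None
```

I handed the job in: the gauge read about 4.9 mm, it is back upright on the board, and two clockwise clicks put the ramp about 10.5 mm below the rails; no verdict was returned.

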